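# Take a pressed shell from the die and register it on the gauge plate

### The arm

A 6-joint arm with a two-finger parallel gripper is mounted at the origin on the work surface. World frame = base frame: x ahead of the robot, y to its left, z up, the work surface at z = 0. Lengths are in m, angles in rad, forces in N, time in s.
With the tool pointing down it reaches from about 0.35 to 0.875 m from the base axis. Payload 4.2 kg.
Tool frame: the origin (TCP) lies between the finger pads; the fingertips stand 14 mm ahead of it and the grasp point (between the pads) lies 5 mm behind it; z points along the fingers, y is the line along which they close (so a half turn about z gives the same grasp; the last joint's range is limited). The gripper opens to 85 mm and grips with 20 to 120 N. Pads are 22 mm wide; open, the fingers measure 114 mm over their backs; the gripper's body (76 mm by 85 mm) begins 54 mm behind the grasp point. The pads swing forward as they close: fully open they stand 13 mm farther back than shut.
Start: joints at [1.563, 0.385, 0.008, 0, -1.194, -0.259], TCP at [0.165, 0.603, 0.245] pointing down, gripper open.
Joint ranges: [-3.14, 3.14], [-1.21, 2.06], [-1.07, 1.41], [-3.16, 2.05], [-2.99, -0.16], [-3.1, 3.1]. Speed limits (rad/s): [2.79, 2.79, 3.14, 3.14, 3.14, 3.14].

### API

Orientations are given as a unit quaternion [w, x, y, z].
In Python, from rig import get_obs, capture, camera_params, sign_off, outline_of, pinpoint gives the robot as it stands. The module is installed in compiled form; this text tells all that it offers.
- The arm moves only by the shell command python3 -m pendant 'ROWS'. ROWS is JSON, a list of rows, each a list of 3 entries, a list of its own where there are three numbers: the shift along the tool's x, y, z in units of 50 mm (1.0 is 50 mm), then the turn, a rotation vector about the tool's x, y, z in units of 6 degrees (1.0 is 6 degrees), then the closure, from 0 (fully open) to 1 (shut). In form: [[[dx, dy, dz], [ax, ay, az], jaw], ...]. A call has 1 to 10 rows; each row shifts and turns the commanded pose from where the row before left it, along the tool's axes as they then stand; what a row does not reach is not made up. A row lasts 1/8 s, in which the tool goes at most 62.5 mm and 10.7 degrees, less where a joint would pass 70% of its speed; a pose out of reach is approached as far as the arm can. A call is refused whole if a number of a shift passes 1 or a number of a turn 1, either way. A call with a gripper value outside its range is refused whole. The fingers move at their own pace and stop on an object; the grip force is fixed at half the most. Time passes only in rows, so rows that do not move let the fingers close. It gives the time, the measured TCP pose, the force, the opening and the grip force at its end, in the units of the state.
- get_obs(): the state, without advancing time (a new reading comes with each control period).
- capture(name): name is "scene" or "top" or "wrist"; returns (picture, depth): 400x640x3 uint8, red, green, blue; 400x640 float32, m along the optical axis (not along the pixel's ray), 0 where there is no reading.
- camera_params(name): a dict with "fovy" (degrees; the focal length in pixels is half the picture's height over the tangent of half this angle, whatever the lens; pixels are square), "cx", "cy" (the principal point, pixels), "k1" (the pictures are not rectified: a ray, as slopes to the right and down, at radius r is drawn at 1 + k1 r^2 times it, then the intrinsics apply), "T" (4x4, takes a point from camera to world coordinates); the wrist camera has in their place "tool_from_camera" (4x4, takes a point from camera to tool coordinates, whose origin is the TCP and whose axes are the flange's). Camera axes: x right, y down, z forward; pixel columns grow to the right and rows downward; lengths in m; the calibration is good to about 2 mm. A picture is of the moment at which its call begins: read the wrist's pose just before it. camera_params takes no time and is no camera call.
- sign_off(): hands the job in; it is judged then, once.
Trained networks look in the newest picture that a camera, given by its name, has taken for a name from the list of things; names that differ only in an ending like _2 or _b are one class to them, and where a whole thing is asked for, a point or a joint stands for the part that bears it (a point fixed in the world has none). Each returns a list of dicts, best first, with "p" (0 to 1); they miss things now and then, are a little off and sometimes report something else, mostly with a low value. They report only what shows in the picture. A call takes as long as a camera call. They do not tell look-alikes from the thing itself.
- outline_of(query, camera): "pixels" (400x640 bool, what is visible of it) and "box" ([left, top, right, bottom] as shares, 0 to 1, of the picture: columns of its width, rows of its height, round what is visible of it).
- pinpoint(query, camera): "centre" ([row, column] as shares, 0 to 1, of the picture: columns of its width, rows of its height: a listed point, or the origin of a listed thing).
The state is a dict: "clock": time; "joint_pos": joint angles; "dq": joint speeds; "joint_efforts": joint torques, N m; "eef_pos": TCP position; "eef_rot": TCP orientation; "wrist_force": force on the tool from outside, world axes, zero at the start; "torque": the same for the moment, N m; "opening": opening from 0.0 (shut) to 1.0 (fully open); "gripper_force": force on a finger pad.
Only numpy, scipy, OpenCV 4.12 (cv2) and the standard library are available. Lean on these libraries where they do the work, as an engineer would, in place of code of your own. Each camera call takes 0.05 s, during which the arm holds its last target. There are 200 camera calls.

### The job

Lift the pressed aluminium shell out of the open die and set it down (do not drop it), open side up, flat on the gauge plate beside it, clear of both stops, and let go of it. Then push it fully home so that one long side is flush against the fence and one end is flush against the end stop, either way round. Leave the bin, the jar and the wrench where they are.

Things in the scene. Friction and masses are not known exactly. Their poses are not given: they have to be found in the camera images.
- shell: The shell to be moved: a plain aluminium open-topped pan, 56 mm (x) by 120 mm (y) by 40 mm high, walls 3 mm, about 0.16 kg, loose; same after a half turn. Origin at the centre of its underside, z up through the open top. It starts in the die's cavity, standing 26 mm out above the die: grip it from above across its 56 mm width.
- die: The open lower die, a fixed dark steel block 120 mm (x) by 170 mm (y) by 30 mm high, with a cavity 60 by 124 mm and 14 mm deep in its top (cavity floor 16 mm above the origin, long side along y, centred). Origin at the centre of its underside, on the table. It may stand to the left or right of the gauge plate.
- gauge: The gauge plate: a fixed bright steel plate 170 mm (x) by 210 mm (y), top face 20 mm above its origin, which is the centre of its underside, on the table. Two dark bars stand on it, the fence (+x side) and the end stop (+y side); the rest is bare. A shell fully home has its origin at x +27, y +15, z +20 mm in this frame, its long side (y) along the fence.
- fence (a point): Middle of the foot of the fence's working face, at plate-top level; axes as the gauge plate's. The fence is a dark steel bar 170 mm long along y (85 mm to each side of this point), 20 mm thick, 14 mm high above the plate; its face looks to -x and lies at x +55 mm of the gauge plate.
- end_stop (a point): Middle of the foot of the end stop's working face, at plate-top level; axes as the gauge plate's. The end stop is a dark steel bar 70 mm long along x (35 mm to each side of this point), 20 mm thick, 14 mm high above the plate; its face looks to -y and lies at y +75 mm, x -20 to +50 mm of the gauge plate.
- bin: Bystander: open blue plastic bin of small grey parts, 120 by 180 by 60 mm, origin at the centre of its underside, beyond the work. Not to be disturbed.
- jar: Bystander: white jar with black cap, 60 mm diameter, 90 mm high, origin at the centre of its underside. Not to be disturbed.
- wrench: Bystander: steel wrench 170 mm long lying flat, origin on its underside. Not to be disturbed.
There are look-alikes about, which are no part of the job. There is more than one size of the die; the job needs the largest.

How it is judged:
On the way, in this order (a step that is already met when the one before it is completed fails the run):
1. The shell is lifted clear of the die (z of shell in the frame of die above 0.04 m), for 0.1 s.
2. The shell rests flat on the gauge plate, open side up, clear of both stops (at least 3 mm from each), and the fingers have let go of it (z of shell in the frame of gauge between 0.018 and 0.0225 m and x of shell in the frame of gauge between -0.07 and 0.024 m and y of shell in the frame of gauge between -0.09 and 0.012 m and angle between shell's own z axis and vertical below 0.04 rad and contact force between shell and the fingers below 0.1 N and contact force between shell and gauge above 0.3 N), for 0.2 s.
At the end, for the whole second after the job is handed in: The shell lies at rest flat on the gauge plate, open side up, its long side within 2 mm of the fence and parallel to it within 0.015 rad, its end within 2 mm of the end stop (x of shell in the frame of gauge between 0.025 and 0.029 m and y of shell in the frame of gauge between 0.013 and 0.017 m and z of shell in the frame of gauge between 0.018 and 0.0225 m and angle between the y axis of shell and the y axis of gauge, either way round below 0.015 rad and angle between shell's own z axis and vertical below 0.04 rad and linear speed of shell below 0.01 m/s); the robot touches nothing.
It fails at once if The shell is dropped: in the air, touched by nothing, with its underside more than 25 mm above the level of the gauge plate's top (height (world z) of shell above 0.045 m and contact force between shell and anything else below 0.01 N).
It fails at once if The bin, jar or wrench is moved by more than 20 mm (distance of any of bin, jar, wrench from where it was at the start of the episode above 0.02 m).
It also fails if it takes over 64 s, if anything falls off the work surface, if the arm or the gripper's body presses on something with over 40 N, if the wrist force passes 120 N, or if a joint passes its speed limit or range.

## Working session

There is one attempt and no reset: what is moved stays moved. The work goes in short steps, Python scripts to look and compute and a shell command to move; the robot and the scene stay as the last step left them, time stands still between calls to the robot, and variables do not carry over. Pictures are saved under pics/ and viewed, at most 10 in all, crops included, and the job is handed in when it is done.

```bash
mkdir -p pics; python3 - <<'E'
from rig import *
import cv2,numpy as np
o=get_obs();print({k:np.round(v,3).tolist() for k,v in o.items()})
for c in["scene","top"]:
    p,d=capture(c);cv2.imwrite(f"pics/{c}0.png",p[:,:,::-1]);np.savez(f"{c}0.npz",p=p,d=d)
    P=camera_params(c);print(c,P)
    for q in["shell","die","gauge","fence","end_stop","bin","jar","wrench"]:
        r=pinpoint(q,c);print(q,[(round(x["p"],2),np.round(np.array(x["centre"])*[400,640],1).tolist()) for x in r])
print(camera_params("wrist"))
E
```

```text
{'clock': 0.0, 'joint_pos': [1.563, 0.386, 0.007, -0.001, -1.194, -0.259], 'dq': [0.0, 0.001, -0.001, -0.002, 0.0, 0.0], 'joint_efforts': [0.001, -39.229, 18.84, 4.186, -0.005, -0.0], 'eef_pos': [0.165, 0.602, 0.244], 'eef_rot': [0.001, 0.991, -0.133, -0.0], 'wrist_force': [-0.302, 0.166, 0.187], 'torque': [-0.034, 0.028, -0.038], 'gripper_force': 0.0, 'opening': 0.997}
scene {'fovy': 56.628529462363986, 'cx': 322.52638164389134, 'cy': 191.68060204014813, 'k1': -0.032235868950012396, 'T': array([[-0.70163291,  0.5153186 , -0.49209552,  1.05274237],
       [ 0.71250927,  0.51367761, -0.47798102,  0.51030341],
       [ 0.00646594, -0.68598983, -0.7275824 ,  0.79320336],
       [ 0.        ,  0.        ,  0.        ,  1.        ]])}
shell [(0.61, [232.7, 390.3])]
die [(0.9, [188.3, 341.3]), (0.82, [235.4, 386.2]), (0.62, [192.0, 424.0])]
gauge [(0.91, [159.0, 280.6])]
fence [(0.92, [165.6, 267.2])]
end_stop [(0.87, [166.1, 297.2])]
bin [(0.85, [250.6, 264.0])]
jar [(0.78, [186.7, 213.5])]
wrench [(0.79, [306.0, 332.6])]
top {'fovy': 45.954354730912456, 'cx': 325.0528175470146, 'cy': 196
[... 358 characters left out ...]
.81, [210.7, 242.2]), (0.75, [227.0, 322.7])]
gauge [(0.64, [211.7, 417.5])]
fence [(0.67, [187.9, 411.9])]
end_stop [(0.85, [210.4, 384.0])]
bin [(0.95, [108.7, 321.1])]
jar [(0.59, [123.0, 427.6])]
wrench [(0.69, [116.2, 234.3])]
{'fovy': 69.92191753835968, 'cx': 316.8517365854502, 'cy': 196.8099702543089, 'k1': -0.024724944000729287, 'tool_from_camera': array([[ 3.75883893e-04, -9.62624956e-01, -2.70837686e-01,
         6.77948035e-02],
       [ 9.99999911e-01,  4.14067712e-04, -8.38437721e-05,
         5.97878500e-05],
       [ 1.92855248e-04, -2.70837630e-01,  9.62625026e-01,
        -1.29154550e-01],
       [ 0.00000000e+00,  0.00000000e+00,  0.00000000e+00,
         1.00000000e+00]])}
```

View pics/top0.png

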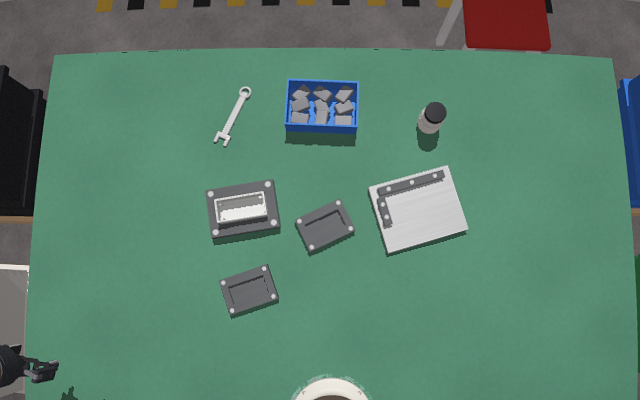

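View pics/scene0.png

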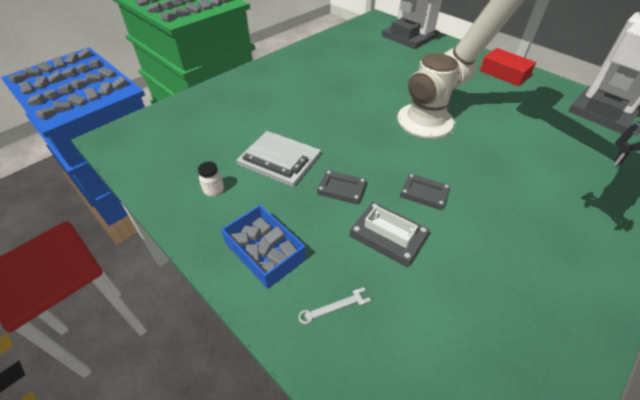

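The top view shows the shell in the large die at about (row 207, col 242), with two smaller dies at (227, 325) and (290, 249). The gauge plate is at (210, 418), its fence on the far side and its end stop on the left. The scene view agrees: shell at (228, 390), gauge at (158, 280).

```bash
cat > h.py <<'E'
from rig import *
import cv2,numpy as np
from scipy.spatial.transform import Rotation as R
def tool():
    o=get_obs();T=np.eye(4);T[:3,:3]=R.from_quat(np.array(o["eef_rot"]),scalar_first=True).as_matrix();T[:3,3]=o["eef_pos"];return T
def par(c):
    P=camera_params(c);T=P["T"] if "T" in P else tool()@P["tool_from_camera"]
    f=200/np.tan(np.radians(P["fovy"]/2));return f,P["cx"],P["cy"],P["k1"],T
def rays(par,uv):
    f,cx,cy,k,T=par;uv=np.atleast_2d(uv).astype(float)
    d=(uv-[cx,cy])/f;s=d.copy()
    for _ in range(8): s=d/(1+k*(s**2).sum(1,keepdims=True))
    return np.c_[s,np.ones(len(s))]
def at_depth(par,uv,z): return (rays(par,uv)*np.asarray(z)[:,None])@par[4][:3,:3].T+par[4][:3,3]
def at_z(par,uv,z):
    r=rays(par,uv)@par[4][:3,:3].T;c=par[4][:3,3];return c+r*((z-c[2])/r[:,2:])
def tri(p1,u1,p2,u2):
    A=[];b=[]
    for p,u in((p1,u1),(p2,u2)):
        r=(rays(p,u)@p[4][:3,:3].T)[0];r/=np.linalg.norm(r);M=np.eye(3)-np.outer(r,r);A.append(M);b.append(M@p[4][:3,3])
    x=np.linalg.lstsq(np.vstack(A),np.hstack(b),rcond=None)[0]
    return x
def cloud(par,d):
    v,u=np.mgrid[:400,:640];return at_depth(par,np.c_[u.ravel(),v.ravel()],d.ravel()).reshape(400,640,3)
def rect(P):
    c,(a,b),t=cv2.minAreaRect(P.astype(np.float32)*1000) # mm
    if a<b:a,b,t=b,a,t+90
    return np.round([*c,a,b,(t+90)%180-90],1) # long axis angle deg from world x
E
python3 - <<'E'
from h import *
pt,ps=par("top"),par("scene")
t,s=np.load("top0.npz"),np.load("scene0.npz")
for n,a,b in[("shell",(204.2,245.5),(232.7,390.3)),("gauge",(211.7,417.5),(159,280.6)),("fence",(187.9,411.9),(165.6,267.2)),("end",(210.4,384),(166.1,297.2)),("die",(210.7,242.2),(235.4,386.2)),("jar",(123,427.6),(186.7,213.5)),("bin",(108.7,321.1),(250.6,264)),("wrench",(116.2,234.3),(306,332.6))]:
    print(n,tri(pt,a[::-1],ps,b[::-1]).round(4))
for nm,p,D in(("top",pt,t),("scene",ps,s)):
    C=cloud(p,D["d"]);ok=D["d"]>0
    for n,cx,cy,lo,hi in[("shellrim",.37,.18,.05,.062),("dietop",.37,.18,.026,.034),("plate",.355,-.16,.016,.024),("bars",.355,-.16,.03,.038)]:
        m=ok&(np.hypot(C[...,0]-cx,C[...,1]-cy)<.16)&(C[...,2]>lo)&(C[...,2]<hi)
        k,l,st,_=cv2.connectedComponentsWithStats(m.astype(np.uint8))
        for i in np.argsort(-st[1:,4])[:2]+1:
            q=C[l==i]
            if len(q)>30: print(nm,n,len(q),rect(q[:,:2]),"z",np.median(q[:,2]).round(4))
E
```

```text
shell [0.5135 0.2224 0.0182]
gauge [ 0.5043 -0.2141 -0.0069]
fence [ 0.5644 -0.2007  0.0109]
end [ 0.5056 -0.1283  0.018 ]
die [ 0.5066  0.2231 -0.002 ]
jar [ 0.7342 -0.2453  0.0092]
bin [0.7712 0.0307 0.0045]
wrench [ 0.7541  0.2569 -0.0025]
top shellrim 126 [496.3 220.1 123.1  37.4 -77.6] z 0.0562
top dietop 1019 [481.9 217.6 171.2  67.5 -79.6] z 0.0303
top plate 1907 [ 475.3 -197.3  164.9  108.9  -74. ] z 0.0205
top plate 45 [453.6 -42.4  34.4  12.1 -45.1] z 0.0218
top bars 137 [ 489.7 -128.9   43.4   20.4   15.5] z 0.0344
scene shellrim 144 [497.5 222.  121.3  40.5 -77.5] z 0.0546
scene dietop 374 [480.  219.9 171.3  65.9 -79. ] z 0.0303
scene dietop 80 [486.  220.3 104.7  13.9 -80.1] z 0.0299
scene plate 760 [ 473.5 -195.2  161.7  110.9  -74.2] z 0.0204
scene bars 70 [ 489.  -128.3   44.1   21.5   17.3] z 0.0341
```

```bash
python3 -m pendant '[[[0.87,0.55,0],[0,0,0],0],[[0.87,0.55,0],[0,0,0],0],[[0.87,0.55,0],[0,0,0],0],[[0.87,0.55,0],[0,0,0],0],[[0.87,0.55,0],[0,0,0],0],[[0.87,0.55,0],[0,0,0],0],[[0.87,0.55,0],[0,0,0],0],[[0.87,0.55,0],[0,0,0],0],[[0.87,0.55,0],[0,0,0],0],[[0.87,0.55,0],[0,0,0],0]]'
python3 -m pendant '[[[0,0,0],[0,0,1],0],[[0,0,0],[0,0,1],0],[[0,0,0],[0,0,1],0],[[0,0,0],[0,0,1],0],[[0,0,0],[0,0,1],0],[[0,0,0],[0,0,1],0],[[0,0,0],[0,0,1],0],[[0,0,0],[0,0,1],0],[[0,0,0],[0,0,1],0],[[0,0,0],[0,0,1],0]]'
python3 -m pendant '[[[0,0,0],[0,0,0.7],0],[[0,0,0],[0,0,0],0],[[0,0,0],[0,0,0],0]]'
cat >> h.py <<'E'
def fit(C,ok,items):
    for n,cx,cy,r,lo,hi in items:
        m=ok&(np.hypot(C[...,0]-cx,C[...,1]-cy)<r)&(C[...,2]>lo)&(C[...,2]<hi)
        k,l,st,_=cv2.connectedComponentsWithStats(m.astype(np.uint8))
        for i in np.argsort(-st[1:,4])[:2]+1:
            q=C[l==i]
            if len(q)>60: print(n,len(q),rect(q[:,:2]),"z",np.median(q[:,2]).round(4))
E
python3 - <<'E'
from h import *
print(get_obs()["joint_pos"].__repr__(),tool().round(4))
p=par("wrist");P,d=capture("wrist");cv2.imwrite("pics/w1.png",P[:,:,::-1]);np.savez("w1.npz",p=P,d=d,T=p[4])
fit(cloud(p,d),d>0,[("rim",.513,.222,.12,.052,.062),("die",.513,.222,.14,.026,.034)])
for c in("top","scene"):
    D=np.load(c+"0.npz");print(c);fit(cloud(par(c),D["d"]),D["d"]>0,[("rim",.513,.222,.12,.05,.062),("die",.513,.222,.14,.026,.034),("plate",.505,-.214,.16,.016,.024),("bars",.505,-.214,.16,.03,.038)])
E
```

```text
clock: 2.15
eef_pos: [0.5129, 0.2216, 0.2456]
eef_rot: [-0.0, 0.991, -0.133, 0.0]
wrist_force: [0.1, 0.7, 0.1]
opening: 1.001
gripper_force: 0.0
clock: 3.4
eef_pos: [0.5118, 0.2229, 0.2454]
eef_rot: [-0.0, 0.791, -0.612, 0.0]
wrist_force: [-0.6, 0.7, -0.9]
opening: 0.998
gripper_force: 0.0
clock: 3.78
eef_pos: [0.5119, 0.2229, 0.2454]
eef_rot: [-0.0, 0.769, -0.639, 0.0]
wrist_force: [0.3, -0.3, -0.1]
opening: 1.002
gripper_force: 0.0
array([ 7.01021513e-01,  2.71454998e-01, -1.58329669e-01,  3.79087861e-05,
       -1.14087701e+00, -5.16462898e-01]) [[ 1.835e-01 -9.830e-01  1.000e-04  5.119e-01]
 [-9.830e-01 -1.835e-01  1.000e-04  2.229e-01]
 [-0.000e+00 -1.000e-04 -1.000e+00  2.454e-01]
 [ 0.000e+00  0.000e+00  0.000e+00  1.000e+00]]
rim 899 [506.1 222.2 120.   56.1 -80. ] z 0.0563
die 8074 [506.7 223.5 169.8 120.6 -79.9] z 0.0305
top
rim 243 [507.9 222.2 122.3  57.7 -80. ] z 0.0562
die 1894 [507.9 222.2 171.7 120.3 -79.6] z 0.0304
plate 4476 [ 511.6 -211.4  212.1  171.1  -73.9] z 0.0205
bars 522 [ 572.6 -192.7  170.6   21.6  -74.7] z 0.0343
bars 225 [ 502.5 -125.1   70.1   20.7   16.2] z 0.0345
scene
rim 276 [506.8 223.7 121.1  60.3 -79.9] z 0.0547
die 1378 [508.2 224.5 171.5 123.5 -80.1] z 0.0301
die 80 [486.  220.3 104.7  13.9 -80.1] z 0.0299
plate 1897 [ 511.6 -210.1  212.   175.1  -73.8] z 0.0203
bars 420 [ 537.6 -198.7  183.7   97.8  -73.6] z 0.0342
```

View pics/w1.png

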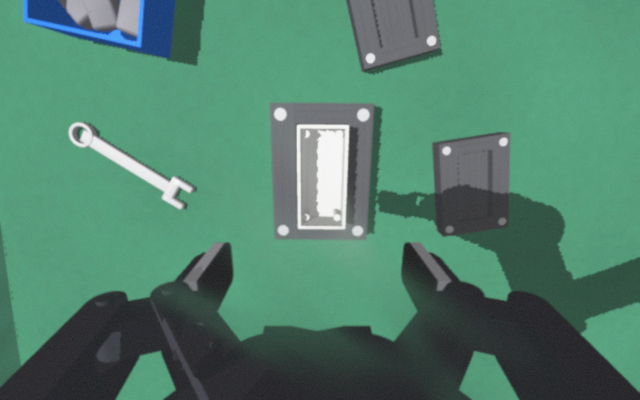

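The wrist view shows the shell centred at about (row 177, col 323) in the large die, and all three cameras agree on about (0.5065, 0.2225) with the rim at 0.056. I'll descend now.

```bash
python3 -m pendant '[[[0,0.11,0.5],[0,0,0.1],0],[[0,0,0.7],[0,0,0],0],[[0,0,0.7],[0,0,0],0],[[0,0,0.7],[0,0,0],0],[[0,0,0.5],[0,0,0],0],[[0,0,0.4],[0,0,0],0],[[0,0,0.3],[0,0,0],0],[[0,0,0.18],[0,0,0],0],[[0,0,0],[0,0,0],0],[[0,0,0],[0,0,0],0]]'
python3 -m pendant '[[[0,0,0],[0,0,0],1],[[0,0,0],[0,0,0],1],[[0,0,0],[0,0,0],1],[[0,0,0],[0,0,0],1],[[0,0,0],[0,0,0],1],[[0,0,0],[0,0,0],1],[[0,0,0],[0,0,0],1],[[0,0,0],[0,0,0],1]]'
```

```text
clock: 5.08
eef_pos: [0.5069, 0.2223, 0.047]
eef_rot: [-0.001, 0.766, -0.643, 0.0]
wrist_force: [-0.3, -0.4, 0.2]
opening: 1.002
gripper_force: 0.0
clock: 6.08
eef_pos: [0.5069, 0.2223, 0.0472]
eef_rot: [-0.001, 0.766, -0.643, 0.0]
wrist_force: [-0.8, 0.2, 5.8]
opening: 0.642
gripper_force: 65.9
```

```bash
python3 -m pendant '[[[0,0,-0.1],[0,0,0],1],[[0,0,-0.2],[0,0,0],1],[[0,0,-0.3],[0,0,0],1],[[0,0,-0.4],[0,0,0],1],[[0,0,-0.4],[0,0,0],1],[[0,0,-0.4],[0,0,0],1],[[0,0,-0.2],[0,0,0],1],[[0,0,0],[0,0,0],1],[[0,0,0],[0,0,0],1]]'
python3 -m pendant '[[[0.5,0.09,0],[0,0,0],1],[[0.95,0.17,0],[0,0,0],1],[[1,0.18,0],[0,0,0],1],[[1,0.18,0],[0,0,0],1],[[1,0.18,0],[0,0,0],1],[[1,0.18,0],[0,0,0],1],[[1,0.18,0],[0,0,0],1],[[1,0.18,0],[0,0,0],1],[[0.95,0.17,0],[0,0,0],1],[[0.46,0.06,0],[0,0,0],1]]'
python3 -m pendant '[[[0,0,0],[0,0,-0.5],1],[[0,0,0],[0,0,-0.5],1],[[0,0,0],[0,0,0],1],[[0,0,0],[0,0,0],1]]'
python3 - <<'E'
from h import *
print(tool().round(4))
p=par("wrist");P,d=capture("wrist");cv2.imwrite("pics/w2.png",P[:,:,::-1])
C=cloud(p,d);fit(C,d>0,[("plate",.51,-.21,.16,.016,.024),("bars",.51,-.21,.16,.03,.038),("rim",.506,-.228,.1,.14,.18)])
P,d=capture("top");C=cloud(par("top"),d);fit(C,d>0,[("plate",.51,-.21,.16,.016,.024),("bars",.51,-.21,.16,.03,.038)])
E
```

```text
clock: 7.2
eef_pos: [0.5059, 0.2216, 0.1456]
eef_rot: [0.001, 0.765, -0.643, -0.0]
wrist_force: [-1.2, 0.0, -1.9]
opening: 0.639
gripper_force: 65.2
clock: 8.45
eef_pos: [0.5037, -0.2309, 0.1454]
eef_rot: [0.001, 0.764, -0.645, -0.001]
wrist_force: [1.1, 1.3, -1.6]
opening: 0.643
gripper_force: 65.1
clock: 8.95
eef_pos: [0.5048, -0.2282, 0.1459]
eef_rot: [0.0, 0.798, -0.603, -0.0]
wrist_force: [-0.1, -0.3, -0.8]
opening: 0.645
gripper_force: 65.1
[[ 2.731e-01 -9.620e-01 -1.000e-03  5.048e-01]
 [-9.620e-01 -2.731e-01  2.000e-04 -2.282e-01]
 [-4.000e-04  9.000e-04 -1.000e+00  1.459e-01]
 [ 0.000e+00  0.000e+00  0.000e+00  1.000e+00]]
plate 11131 [ 516.8 -233.9  170.9  163.8   16.2] z 0.0205
bars 3205 [ 577.6 -212.8  129.1   21.   -73.6] z 0.0346
rim 8668 [ 506.1 -236.1  103.7   82.5  -73.9] z 0.1551
rim 251 [ 499.6 -281.4    7.9    7.7  -27.7] z 0.1431
plate 1104 [ 497.8 -244.1  159.4  130.9  -76.1] z 0.0203
```

View pics/w2.png

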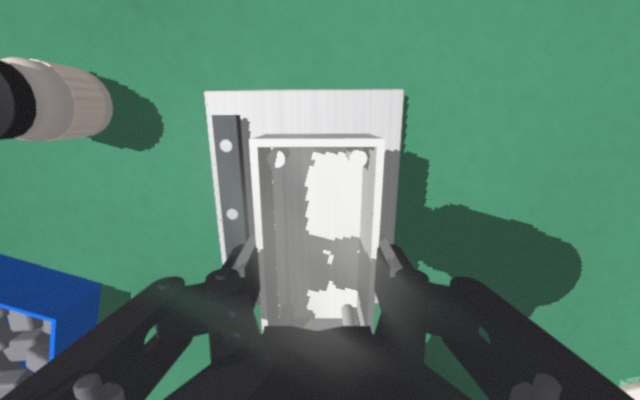

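The wrist view shows the shell held square over the plate, its rim spanning cols 250–385. The fence is at the left (col 230) and clear of the shell.

```bash
python3 -m pendant '[[[0,0,0.4],[0,0,0],1],[[0,0,0.5],[0,0,0],1],[[0,0,0.4],[0,0,0],1],[[0,0,0.25],[0,0,0],1],[[0,0,0.15],[0,0,0],1],[[0,0,0.1],[0,0,0],1],[[0,0,0],[0,0,0],1],[[0,0,0],[0,0,0],1]]'; python3 -m pendant '[[[0,0,0.04],[0,0,0],1],[[0,0,0.03],[0,0,0],1],[[0,0,0],[0,0,0],1],[[0,0,0],[0,0,0],1]]'
```

```text
clock: 10.05
eef_pos: [0.5058, -0.2281, 0.0569]
eef_rot: [-0.0, 0.798, -0.602, 0.001]
wrist_force: [0.2, 0.6, -1.6]
opening: 0.64
gripper_force: 65.2
clock: 10.55
eef_pos: [0.5054, -0.228, 0.0528]
eef_rot: [0.0, 0.798, -0.602, 0.0]
wrist_force: [-0.3, 0.9, -1.3]
opening: 0.639
gripper_force: 65.2
```

```bash
python3 -m pendant '[[[0,0,0.02],[0,0,0],1],[[0,0,0.02],[0,0,0],1],[[0,0,0],[0,0,0],1],[[0,0,0],[0,0,0],1]]'
```

```text
clock: 11.05
eef_pos: [0.5054, -0.228, 0.0513]
eef_rot: [-0.0, 0.798, -0.602, 0.0]
wrist_force: [-1.9, 1.5, 4.3]
opening: 0.639
gripper_force: 65.7
```

```bash
python3 -m pendant '[[[0,0,0],[0,0,0],0.8],[[0,0,0],[0,0,0],0.5],[[0,0,0],[0,0,0],0.2],[[0,0,0],[0,0,0],0],[[0,0,0],[0,0,0],0],[[0,0,0],[0,0,0],0],[[0,0,0],[0,0,0],0],[[0,0,0],[0,0,0],0]]'; python3 -m pendant '[[[0,0,-0.2],[0,0,0],0],[[0,0,-0.5],[0,0,0],0],[[0,0,-1],[0,0,0],0],[[0,0,-1],[0,0,0],0],[[0,0,-0.8],[0,0,0],0],[[0,0,0],[0,0,0],0],[[0,0,0],[0,0,0],0]]'
cat > m.py <<'E'
from h import *
import sys
T=tool();print(T.round(4)[:3].tolist())
for c in("wrist","top"):
    p=par(c);P,d=capture(c);cv2.imwrite(f"pics/{c}_{sys.argv[1]}.png",P[:,:,::-1]);C=cloud(p,d);print(c)
    fit(C,d>0,[("plate",.51,-.21,.16,.016,.024),("bars",.51,-.21,.16,.03,.038),("rim",.51,-.22,.12,.055,.066)])
E
python3 m.py 3
```

```text
clock: 12.05
eef_pos: [0.5054, -0.228, 0.0508]
eef_rot: [-0.0, 0.798, -0.602, 0.0]
wrist_force: [-0.4, -0.4, -0.9]
opening: 0.997
gripper_force: 0.0
clock: 12.92
eef_pos: [0.5048, -0.2278, 0.2257]
eef_rot: [-0.0, 0.798, -0.603, -0.0]
wrist_force: [-0.6, 0.2, -0.6]
opening: 1.003
gripper_force: 0.0
[[0.2739, -0.9618, -0.0003, 0.5048], [-0.9618, -0.2739, 0.0006, -0.2278], [-0.0007, 0.0001, -1.0, 0.2257]]
wrist
plate 14082 [ 510.6 -211.7  209.8  170.6  -73.9] z 0.0205
plate 2994 [ 504.9 -227.1  112.2   50.2  -74. ] z 0.0232
bars 2521 [ 572.6 -193.2  168.8   20.8  -74.1] z 0.0345
bars 902 [ 501.9 -126.4   69.2   20.8   16.3] z 0.0345
rim 1059 [ 505.  -227.9  119.6   56.2  -73.9] z 0.0603
top
plate 791 [ 460.9 -257.2  144.4   48.4  -73.9] z 0.0205
plate 392 [ 509.8 -235.6   97.1   48.1  -74.3] z 0.0225
```

View pics/wrist_3.png

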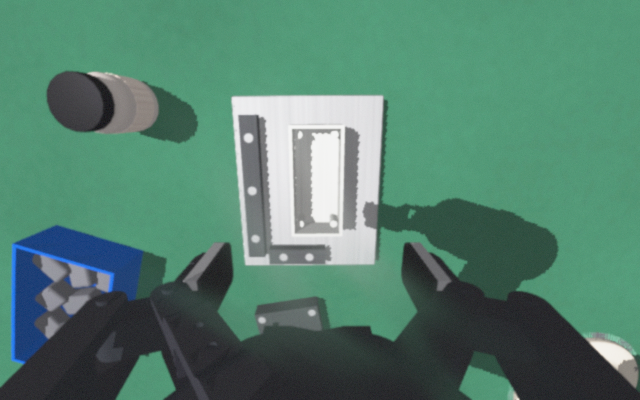

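The wrist view shows the shell released and flat, 56 mm wide at about (row 180, col 317) and clear of the fence (col 252) and the end stop (row 254). Next is the push to the fence.

```bash
python3 -m pendant '[[[0,0.6,0],[0,0,0],1],[[0,0.56,0],[0,0,0],1],[[0,0,0.5],[0,0,0],1],[[0,0,0.8],[0,0,0],1],[[0,0,0.8],[0,0,0],1],[[0,0,0.6],[0,0,0],1],[[0,0,0.5],[0,0,0],1],[[0,0,0.4],[0,0,0],1],[[0,0,0],[0,0,0],1],[[0,0,0],[0,0,0],1]]'; python3 m.py 4
```

```text
clock: 14.28
eef_pos: [0.4498, -0.244, 0.0459]
eef_rot: [0.0, 0.798, -0.602, -0.0]
wrist_force: [-0.5, -0.4, 0.9]
opening: 0.003
gripper_force: 0.0
[[0.2745, -0.9616, -0.0003, 0.4498], [-0.9616, -0.2745, -0.0002, -0.244], [0.0001, 0.0003, -1.0, 0.0459]]
wrist
plate 31544 [ 518.4 -239.6  170.3  152.5   16.3] z 0.0206
plate 6982 [ 511.9 -233.2   92.2   40.7  -73.6] z 0.0234
bars 9609 [ 576.8 -209.2  137.7   22.9  -73.8] z 0.0345
bars 1133 [ 529.4 -224.7   79.6    2.1  -73.7] z 0.0344
rim 4946 [ 509.4 -244.4   85.8   57.6  -73.9] z 0.0602
rim 577 [ 451.4 -252.4   27.2    5.7   15.2] z 0.06
top
plate 465 [ 595.7 -237.9  152.6   65.3   79.8] z 0.0204
plate 280 [ 444.7 -215.1   65.5   40.   -74.3] z 0.0202
bars 267 [ 580.7 -222.5  107.7   20.9  -73.4] z 0.0344
```

View pics/wrist_4.png

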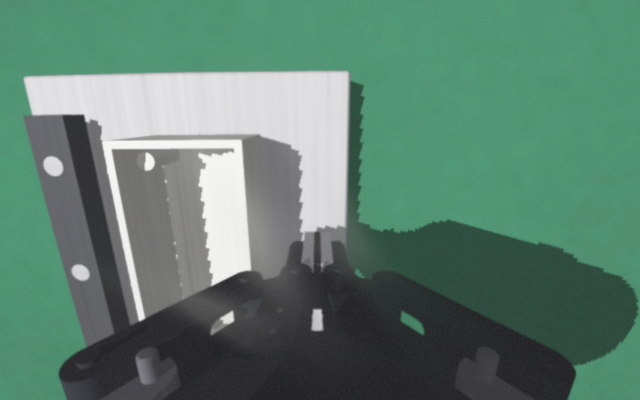

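The wrist view shows the closed fingers (col 318) standing beside the shell's near long wall (col 250), clear of it. I'll push slowly.

```bash
python3 -m pendant '[[[0,-0.1,0],[0,0,0],1],[[0,-0.12,0],[0,0,0],1],[[0,-0.12,0],[0,0,0],1],[[0,-0.12,0],[0,0,0],1],[[0,-0.12,0],[0,0,0],1],[[0,-0.12,0],[0,0,0],1],[[0,0,0],[0,0,0],1],[[0,0,0],[0,0,0],1]]'; python3 m.py 5 | grep -v plate
```

```text
clock: 15.38
eef_pos: [0.4841, -0.2342, 0.0457]
eef_rot: [-0.0, 0.798, -0.602, 0.001]
wrist_force: [0.5, 0.0, 1.4]
opening: -0.001
gripper_force: 0.0
[[0.2745, -0.9616, 0.0015, 0.4841], [-0.9616, -0.2745, -0.0001, -0.2342], [0.0006, -0.0014, -1.0, 0.0457]]
wrist
bars 7839 [ 579.5 -218.5  118.4   22.1  -73.7] z 0.0347
bars 881 [ 550.3 -223.3   72.2    2.   -73.8] z 0.0343
rim 4935 [ 528.9 -252.1   87.7   74.6   32.4] z 0.0603
top
```

```bash
python3 -m pendant '[[[0,-0.1,0],[0,0,0],1],[[0,-0.1,0],[0,0,0],1],[[0,-0.06,0],[0,0,0],1],[[0,0,0],[0,0,0],1],[[0,0,0],[0,0,0],1]]'; for i in 1 ; do python3 -m pendant '[[[0,-0.03,0],[0,0,0],1],[[0,-0.03,0],[0,0,0],1],[[0,0,0],[0,0,0],1],[[0,0,0],[0,0,0],1]]'; done
```

```text
clock: 16.1
eef_pos: [0.4963, -0.2307, 0.0459]
eef_rot: [-0.0, 0.798, -0.602, 0.0]
wrist_force: [0.0, -0.0, 0.4]
opening: -0.003
gripper_force: 0.0
clock: 16.6
eef_pos: [0.4983, -0.2299, 0.0459]
eef_rot: [0.0, 0.798, -0.602, -0.0]
wrist_force: [-3.6, -0.5, 2.5]
opening: -0.001
gripper_force: 1.6
```

```bash
python3 -m pendant '[[[0,-0.02,0],[0,0,0],1],[[0,-0.02,0],[0,0,0],1],[[0,0,0],[0,0,0],1],[[0,0,0],[0,0,0],1]]'
```

```text
clock: 17.1
eef_pos: [0.5004, -0.2295, 0.0459]
eef_rot: [0.0, 0.798, -0.602, -0.0]
wrist_force: [-3.7, -2.1, 2.4]
opening: 0.002
gripper_force: 2.1
```

```bash
python3 -m pendant '[[[0,-0.02,0],[0,0,0],1],[[0,-0.02,0],[0,0,0],1],[[0,0,0],[0,0,0],1],[[0,0,0],[0,0,0],1]]';python3 -m pendant '[[[0,-0.03,0],[0,0,0],1],[[0,0,0],[0,0,0],1],[[0,0,0],[0,0,0],1]]'; python3 m.py 6
```

```text
clock: 17.6
eef_pos: [0.5007, -0.2295, 0.0458]
eef_rot: [0.001, 0.798, -0.603, -0.001]
wrist_force: [-7.2, -3.8, 6.8]
opening: -0.001
gripper_force: 4.2
clock: 17.98
eef_pos: [0.5008, -0.2294, 0.0459]
eef_rot: [0.002, 0.798, -0.603, -0.003]
wrist_force: [-10.5, -7.8, 8.2]
opening: 0.0
gripper_force: 5.8
[[0.2732, -0.9619, -0.0066, 0.5008], [-0.962, -0.2732, -0.0002, -0.2294], [-0.0016, 0.0063, -1.0, 0.0459]]
wrist
plate 37794 [ 522.2 -252.7  170.7  124.9   16.1] z 0.0205
plate 7590 [ 546.4 -228.7   82.9   45.5  -73.8] z 0.0234
bars 2532 [ 575.6 -224.8  108.3   34.2  -75.1] z 0.0346
bars 878 [ 566.4 -219.2   71.4    1.7  -73.7] z 0.0341
rim 4936 [ 545.  -248.    86.    74.5   32.3] z 0.0603
top
plate 1293 [ 482.3 -248.9  162.6  107.5  -79. ] z 0.0204
```

View pics/wrist_6.png

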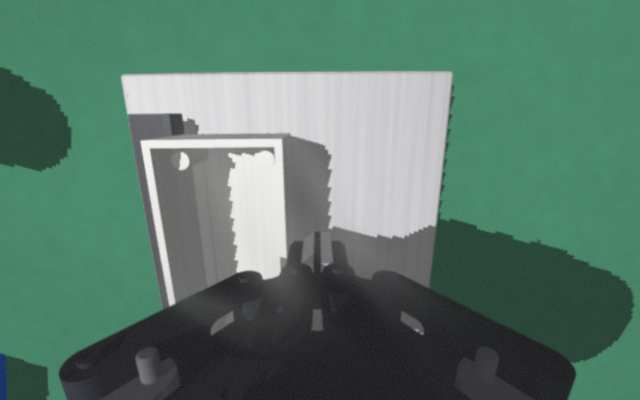

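The wrist view shows the shell against the fence, its far wall meeting the fence face at about col 150–165. The push stalled at about 13 N, so I'll go round to the end.

```bash
python3 -m pendant '[[[0,0.2,0],[0,0,0],1],[[0,0.3,0],[0,0,0],1],[[0,0,-0.6],[0,0,0],1],[[0,0,-0.6],[0,0,0],1],[[0.6,0,0],[0,0,0],1],[[0.6,-0.4,0],[0,0,0],1],[[0.52,-0.4,0],[0,0,0],1],[[0,-0.45,0],[0,0,0],1],[[0,0,0],[0,0,0],1],[[0,0,0],[0,0,0],1]]'; cat > g.py <<'E'
from h import *
T=tool();a=np.radians(16.1);d=T[:2,3]-[.5106,-.2117]
print("gx %.1f gy %.1f z %.1f yawerr %.2f"%(1e3*(d@[np.cos(a),np.sin(a)]),1e3*(d@[-np.sin(a),np.cos(a)]),T[2,3]*1e3,np.degrees(np.arctan2(T[1,0],T[0,0]))+73.9))
E
python3 g.py; python3 m.py 7
```

```text
clock: 19.32
eef_pos: [0.5629, -0.3005, 0.1054]
eef_rot: [-0.0, 0.798, -0.602, -0.0]
wrist_force: [0.2, 0.3, 0.1]
opening: -0.001
gripper_force: 0.0
gx 25.6 gy -99.8 z 105.4 yawerr -0.18
[[0.2743, -0.9616, -0.0006, 0.5629], [-0.9616, -0.2743, 0.0005, -0.3005], [-0.0007, 0.0004, -1.0, 0.1054]]
wrist
plate 11966 [ 527.8 -271.8  170.7   86.9   16.1] z 0.0204
plate 233 [ 449.2 -219.5   32.1    9.1  -22.2] z 0.0203
bars 1116 [ 586.1 -257.7   41.1   30.3  -72.5] z 0.0346
rim 166 [ 578.2 -263.6   12.8    8.9  -75.2] z 0.0601
rim 92 [ 531.6 -278.7   10.1    5.5  -72.6] z 0.06
top
plate 808 [ 533.9 -300.6  176.3   53.8    5.2] z 0.0204
plate 193 [ 537.6 -100.4   87.4   36.5  -14.3] z 0.0199
```

View pics/top_7.png

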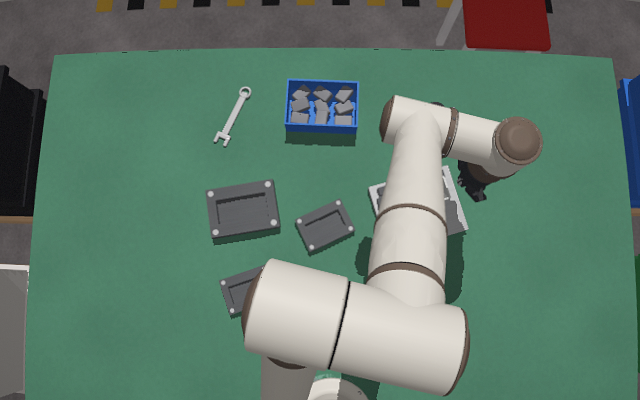

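The top view shows the closed gripper at about (row 190, col 478), off the shell's free end, with the bystanders untouched. I'll descend and push toward the end stop.

```bash
python3 -m pendant '[[[0,-0.03,0.4],[0,0,0],1],[[0,0,0.5],[0,0,0],1],[[0,0,0.29],[0,0,0],1],[[0,0,0],[0,0,0],1],[[-0.1,0,0],[0,0,0],1],[[-0.12,0,0],[0,0,0],1],[[-0.12,0,0],[0,0,0],1],[[-0.12,0,0],[0,0,0],1],[[0,0,0],[0,0,0],1],[[0,0,0],[0,0,0],1]]';python3 g.py;python3 -m pendant '[[[-0.1,0,0],[0,0,0],1],[[-0.1,0,0],[0,0,0],1],[[-0.1,0,0],[0,0,0],1],[[0,0,0],[0,0,0],1],[[0,0,0],[0,0,0],1]]'; python3 g.py;python3 -m pendant '[[[-0.04,0,0],[0,0,0],1],[[-0.04,0,0],[0,0,0],1],[[0,0,0],[0,0,0],1],[[0,0,0],[0,0,0],1]]'; python3 g.py
```

```text
clock: 20.68
eef_pos: [0.5586, -0.278, 0.0462]
eef_rot: [-0.0, 0.798, -0.602, -0.0]
wrist_force: [-0.5, -0.5, -1.0]
opening: 0.001
gripper_force: 0.0
gx 27.7 gy -77.0 z 46.2 yawerr -0.19
clock: 21.3
eef_pos: [0.5546, -0.2636, 0.0463]
eef_rot: [-0.0, 0.798, -0.602, -0.0]
wrist_force: [-0.2, -0.4, -0.4]
opening: -0.001
gripper_force: 0.0
gx 27.9 gy -62.1 z 46.3 yawerr -0.18
clock: 21.8
eef_pos: [0.5534, -0.2599, 0.0463]
eef_rot: [0.0, 0.798, -0.602, -0.0]
wrist_force: [0.0, -0.4, 1.1]
opening: 0.005
gripper_force: 0.0
gx 27.8 gy -58.2 z 46.3 yawerr -0.19
```

```bash
python3 -m pendant '[[[-0.03,0,0],[0,0,0],1],[[-0.03,0,0],[0,0,0],1],[[0,0,0],[0,0,0],1],[[0,0,0],[0,0,0],1]]'; python3 g.py;python3 -m pendant '[[[-0.03,0,0],[0,0,0],1],[[0,0,0],[0,0,0],1],[[0,0,0],[0,0,0],1]]'; python3 g.py
```

```text
clock: 22.3
eef_pos: [0.553, -0.258, 0.0466]
eef_rot: [0.0, 0.798, -0.602, 0.001]
wrist_force: [0.5, -5.0, -0.8]
opening: -0.0
gripper_force: 2.6
gx 27.9 gy -56.2 z 46.6 yawerr -0.18
clock: 22.68
eef_pos: [0.553, -0.2579, 0.047]
eef_rot: [0.0, 0.798, -0.602, 0.002]
wrist_force: [0.4, -10.5, -1.5]
opening: -0.003
gripper_force: 4.9
gx 28.0 gy -56.1 z 47.0 yawerr -0.16
```

```bash
python3 -m pendant '[[[0.3,0,0],[0,0,0],1],[[0.3,0,0],[0,0,0],1],[[0,0,-0.8],[0,0,0],1],[[0,0,-1],[0,0,0],1],[[0,0,-1],[0,0,0],1],[[-0.6,0.4,-0.8],[0,0,0],1],[[-0.9,0.4,0],[0,0,0],1],[[0,0,0],[0,0,0],1],[[0,0,0],[0,0,0],1]]'; python3 g.py; python3 m.py 8
```

```text
clock: 23.8
eef_pos: [0.502, -0.2236, 0.2266]
eef_rot: [-0.0, 0.798, -0.602, 0.0]
wrist_force: [0.4, -0.3, 0.0]
opening: -0.0
gripper_force: 0.0
gx -11.6 gy -9.1 z 226.6 yawerr -0.17
[[0.2745, -0.9616, 0.0007, 0.502], [-0.9616, -0.2745, -0.0001, -0.2236], [0.0003, -0.0006, -1.0, 0.2266]]
wrist
plate 14888 [ 510.4 -211.8  209.4  170.1  -73.8] z 0.0205
plate 2579 [ 532.7 -187.6  109.9   48.4  -73.8] z 0.0233
bars 1918 [ 573.1 -193.8  168.7   20.5  -74.5] z 0.0346
bars 115 [ 555.3 -179.3   97.4    0.7  -73.8] z 0.034
rim 947 [ 532.4 -189.9  120.6   56.5  -73.7] z 0.0603
top
plate 1465 [ 478.5 -251.2  153.6   85.3  -73.7] z 0.0204
plate 233 [ 541.2 -214.    65.3   45.8  -79.4] z 0.0224
```

View pics/wrist_8.png

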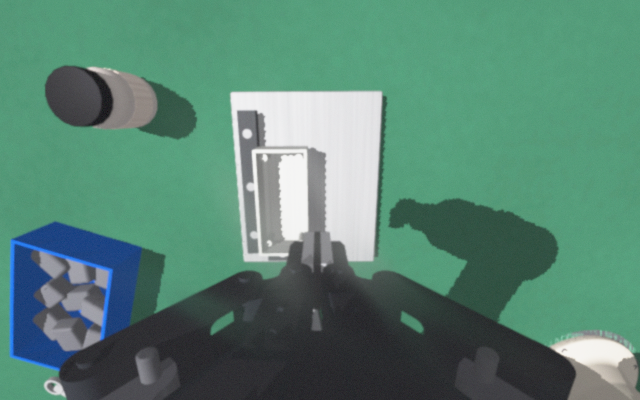

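The wrist view shows the shell seated against the fence (col 255) and the end stop (row 257). Measured in the gauge frame it is at (27.2, 14.9) mm, within about 0.1° of parallel. I'm handing it in.

```bash
python3 -c "from rig import *;print(sign_off())"
```

```text
the job is handed in; nothing more can be done
None
```

The shell is out of the die, was set down and released on the gauge plate, and is pushed home against the fence and end stop; I measured it at x +27.2, y +14.9 mm (target +27, +15), and the job is handed in, though the hand-in returned no verdict.

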